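# Park the stand whose cell is open

## Task

Two of the three retort stands carry a cell closed by its electrode head and are in use; the third carries an open cell without a head. Slide that third stand along the bench, its open cell staying upright in place on it, until its far edge rests squared up and flush against the white trunking at the back. Do not lift it, and leave the other two stands, their cells, the bottle and the mouse where they are.

Things in the scene. Friction and masses are not known exactly. Their poses are not given: they have to be found in the camera images.
- trunking: white plastic cable trunking, a straight bar 30 mm (x) by 760 mm (y) by 37 mm high, fixed on the bench beyond the stands; origin at the centre of its underside; its near face is the plane x = -15 mm of its frame, the near side being -x
- open_cell: loose glass cell, a cylinder 62 mm across and 70 mm high, origin at the centre of its underside, z up; it stands unfastened on one of the stands' bases, centred near that stand's spot; about 0.15 kg; this one is open: no head, no electrodes, you look into it from above
- closed_cell_a: loose glass cell, a cylinder 62 mm across and 70 mm high, origin at the centre of its underside, z up; it stands unfastened on one of the stands' bases, centred near that stand's spot; about 0.15 kg; closed by a round white head, 66 mm across and 14 mm thick, with three upright electrodes on it, 129 mm high in all
- reagent_bottle: amber glass bottle with a black cap, 70 mm across, 150 mm high, loose bystander; origin at the centre of its underside
- mouse: black computer mouse, 105 by 60 by 33 mm, loose on a thin green mat, bystander; origin at the centre of its underside
- closed_cell_b: loose glass cell, a cylinder 62 mm across and 70 mm high, origin at the centre of its underside, z up; it stands unfastened on one of the stands' bases, centred near that stand's spot; about 0.15 kg; closed by a round white head, 66 mm across and 14 mm thick, with three upright electrodes on it, 129 mm high in all
- stand_1: one of three like retort stands: green base 170 mm (x) by 100 mm (y) by 22 mm high, origin at the centre of its underside, +x to its far edge (x = +85 mm, towards the trunking; near edge x = -85 mm). 10 mm rod at x = +65 mm, y = 0, 242 mm high, clamp swung back to x = +126 mm at 183-207 mm height. About 0.85 kg, slides under 3 to 10 N; nearest 45 mm of base bare
- stand_1_spot (a point): point on top of the base of stand_1 (22 mm high), at x = +13 mm, y = 0 of that stand, where its cell stands
- stand_2: one of three like retort stands: green base 170 mm (x) by 100 mm (y) by 22 mm high, origin at the centre of its underside, +x to its far edge (x = +85 mm, towards the trunking; near edge x = -85 mm). 10 mm rod at x = +65 mm, y = 0, 242 mm high, clamp swung back to x = +126 mm at 183-207 mm height. About 0.85 kg, slides under 3 to 10 N; nearest 45 mm of base bare
- stand_2_spot (a point): point on top of the base of stand_2 (22 mm high), at x = +13 mm, y = 0 of that stand, where its cell stands
- stand_3: one of three like retort stands: green base 170 mm (x) by 100 mm (y) by 22 mm high, origin at the centre of its underside, +x to its far edge (x = +85 mm, towards the trunking; near edge x = -85 mm). 10 mm rod at x = +65 mm, y = 0, 242 mm high, clamp swung back to x = +126 mm at 183-207 mm height. About 0.85 kg, slides under 3 to 10 N; nearest 45 mm of base bare
- stand_3_spot (a point): point on top of the base of stand_3 (22 mm high), at x = +13 mm, y = 0 of that stand, where its cell stands
Things that resemble listed ones, but are neither listed nor needed, are in the scene too. What is shaped like the stand_1 but purple is not meant. Leave any pink look-alike of the stand_2 alone.

How it is judged:
At the end, for the whole second after the job is handed in: The stand that carries the open cell rests against the trunking: gap at the middle of its far edge under 7 mm, squared to it within 0.06 rad (about 3.5 degrees), at rest; the open cell stands upright (within 0.1 rad) on that stand's base, at rest and within 35 mm of its spot (((horizontal distance between open_cell and stand_1_spot below 0.035 m and z of open_cell in the frame of stand_1 above 0.015 m and x of stand_1 in the frame of trunking between -0.107 and -0.09 m and angle between the x axis of stand_1 and the x axis of trunking, either way round below 0.06 rad and linear speed of stand_1 below 0.01 m/s) or (horizontal distance between open_cell and stand_2_spot below 0.035 m and z of open_cell in the frame of stand_2 above 0.015 m and x of stand_2 in the frame of trunking between -0.107 and -0.09 m and angle between the x axis of stand_2 and the x axis of trunking, either way round below 0.06 rad and linear speed of stand_2 below 0.01 m/s) or (horizontal distance between open_cell and stand_3_spot below 0.035 m and z of open_cell in the frame of stand_3 above 0.015 m and x of stand_3 in the frame of trunking between -0.107 and -0.09 m and angle between the x axis of stand_3 and the x axis of trunking, either way round below 0.06 rad and linear speed of stand_3 below 0.01 m/s)) and angle between open_cell's own z axis and vertical below 0.1 rad and linear speed of open_cell below 0.01 m/s); the robot touches nothing.
It fails at once if a stand that does not carry the open cell is pushed out of place (over 15 mm) ((distance of stand_1 from where it was at the start of the episode above 0.015 m and horizontal distance between open_cell and stand_1_spot above 0.1 m) or (distance of stand_2 from where it was at the start of the episode above 0.015 m and horizontal distance between open_cell and stand_2_spot above 0.1 m) or (distance of stand_3 from where it was at the start of the episode above 0.015 m and horizontal distance between open_cell and stand_3_spot above 0.1 m)).
It fails at once if a stand is lifted over 15 mm off the bench (height (world z) of any of stand_1, stand_2, stand_3 above 0.015 m).
It fails at once if the open cell is tipped (over 0.4 rad) (angle between open_cell's own z axis and vertical above 0.4 rad).
It fails at once if a closed cell, the bottle or the mouse is displaced by over 20 mm (distance of any of reagent_bottle, mouse, closed_cell_a, closed_cell_b from where it was at the start of the episode above 0.02 m).
It also fails if it takes over 42 s, if anything falls off the work surface, if the arm or the gripper's body presses on something with over 40 N, if the wrist force passes 120 N, or if a joint passes its speed limit or range.

## Robot

A 7-joint arm with a two-finger parallel gripper is mounted at the origin on the work surface. World frame = base frame: x ahead of the robot, y to its left, z up, the work surface at z = 0. Lengths are in m, angles in rad, forces in N, time in s.
With the tool pointing down it reaches from about 0.4 to 0.85 m from the base axis. Payload 4.5 kg.
Tool frame: the origin (TCP) lies midway between the tips of the shut fingers; the grasp point (between the pads) lies 19 mm behind it; z points along the fingers, y is the line along which they close (so a half turn about z gives the same grasp; the last joint's range is limited). The gripper opens to 88 mm and grips with 3 to 60 N. Pads are 18 mm wide; open, the fingers measure 123 mm over their backs; the gripper's body (75 mm by 187 mm) begins 45 mm behind the grasp point.
Start: joints at [1.27, 0.689, -0.195, 1.565, 0.157, 0.902, -0.215], TCP at [0.205, -0.59, 0.239] pointing down, gripper open.
Joint ranges: [-3.01, 3.01], [-0.46, 2.08], [-1.47, 1.51], [0.13, 2.56], [-1, 4.14], [0.04, 2.09], [-2.66, 2.66]. Speed limits (rad/s): [2.57, 2.57, 3.14, 3.14, 3.14, 3.14, 3.14].

## Interface

Orientations are given as a unit quaternion [x, y, z, w].
In Python, from plant import r gives the robot as it stands.
- The arm moves only by the tool move_arm, never from a script. Its argument "targets" is a list that holds one entry, the list of rows, each a list of 7 numbers: the opening, from 0 (shut) to 1 (fully open), then the shift along the tool's x, y, z in mm, then the turn, a rotation vector about the tool's x, y, z in degrees. In form: [[[claw, dx, dy, dz, ax, ay, az], ...]]. A call has 1 to 10 rows; each row is the pose to reach, as a shift and turn from the pose commanded when the call began, along the tool's axes at that moment; what a row does not reach only later rows make up. A row lasts 1/8 s, in which the tool goes at most 62.5 mm and 10.7 degrees, less where a joint would pass 70% of its speed; a pose out of reach is approached as far as the arm can. A call with a gripper value outside its range is refused whole. The fingers move at their own pace and stop on an object; "newtons" is the grip in N (left out, the last holds). Time passes only in rows, so rows that repeat a pose let the fingers close. It gives the time, the measured TCP pose, the force, the opening and the grip force at its end, in the units of the state.
- r.get_state(): the state, without advancing time (a new reading comes with each control period).
- r.snapshot(name): name is "scene" or "side" or "wrist"; returns the picture (480x640x3 uint8, red, green, blue); there is no depth.
- r.camera_info(name): a dict with "fx", "fy", "cx", "cy" (pixels), "k1" (the pictures are not rectified: a ray, as slopes to the right and down, at radius r is drawn at 1 + k1 r^2 times it, then the intrinsics apply), "R" (3x3) and "t" (3): a world point X has camera coordinates R X + t. Camera axes: x right, y down, z forward; pixel columns grow to the right and rows downward; lengths in m; the calibration is good to about 2 mm. A picture is of the moment at which its call begins: read the wrist's pose just before it. camera_info takes no time and is no camera call; for the wrist camera it gives the pose at the moment of the call.
- r.finish_job(): hands the job in; it is judged then, once.
The state is a dict: "clock": time; "q": joint angles; "qd": joint speeds; "joint_torque": joint torques, N m; "tool_pos": TCP position; "eef_rot": TCP orientation; "contact_force": force on the tool from outside, world axes, zero at the start; "moment": the same for the moment, N m; "opening": opening from 0.0 (shut) to 1.0 (fully open); "finger_force": force on a finger pad.
Only numpy, scipy, OpenCV 4.12 (cv2) and the standard library are available. Lean on these libraries where they do the work, as an engineer would, in place of code of your own. Each camera call takes 0.05 s, during which the arm holds its last target. There are 200 camera calls.

## Working session

There is one attempt and no reset: what is moved stays moved. The work goes in short steps, Python scripts to look and compute and a tool call to move; the robot and the scene stay as the last step left them, time stands still between calls to the robot, and variables do not carry over. Pictures are saved under pics/ and viewed, at most 10 in all, crops included, and the job is handed in when it is done.

Besides the shell and the picture viewer there is one more tool, called after "Emit:" as name(argument=value, ...), one argument or row to a line, values as JSON. move_arm: Moves the arm, as the interface text tells. Its arguments: {"type":"object","properties":{"targets":{"type":"array","items":{"type":"array","items":{"type":"array","items":{"type":"number"}}}},"newtons":{"type":"number"}},"required":["targets"]}

```bash
mkdir -p pics; python3 - <<'E'
from plant import r
import cv2
for n in("scene","side"):
    im=r.snapshot(n);cv2.imwrite(f"pics/{n}0.png",im[:,:,::-1]);c=r.camera_info(n);print(n,c)
s=r.get_state();print(s)
E
```

```text
scene {'fx': 507.9388464344403, 'fy': 507.9388464344403, 'cx': 317.35322945678945, 'cy': 239.0436123451164, 'k1': -0.0890076823011528, 'R': array([[ 0.06537469,  0.99784921, -0.00480743],
       [ 0.53952263, -0.03939915, -0.84104877],
       [-0.83942926,  0.05238959, -0.54093794]]), 't': array([-0.05543957, -0.21667093,  1.71316715])}
side {'fx': 441.5378962724286, 'fy': 441.5378962724286, 'cx': 320.27532760092095, 'cy': 240.83418191957975, 'k1': 0.011704945707527212, 'R': array([[-0.77543362, -0.63130431, -0.01255246],
       [-0.30057357,  0.38653248, -0.87192211],
       [ 0.55530012, -0.67234478, -0.48948367]]), 't': array([0.39629911, 0.20429237, 0.93915622])}
{'clock': 0.1, 'q': array([ 1.26980019,  0.68991483, -0.1945158 ,  1.56622804,  0.15728193,
        0.9025073 , -0.21511081]), 'qd': array([ 7.58651245e-04, -1.85896353e-03,  1.30791730e-03, -2.19267040e-03,
       -6.49477679e-05, -7.42521409e-04, -2.00001747e-03]), 'joint_torque': array([-3.40699327e-03, -5.28499532e+01, -1.27095055e+00, -1.53834647e+01,
       -5.24432631e-02,  2.06857949e-03,  2.58754989e-05]), 'tool_pos': array([ 0.20513414, -0.58977531,  0.23798414]), 'eef_rot': array([ 9.86017162e-01,  1.66641712e-01, -1.92817625e-04, -8.11913742e-04]), 'contact_force': array([ 0.05051773,  0.3415256 , -0.3402005 ]), 'moment': array([0.02846892, 0.0444363 , 0.03548209]), 'finger_force': 0.0, 'opening': 1.0038095661579283}
```

View pics/scene0.png

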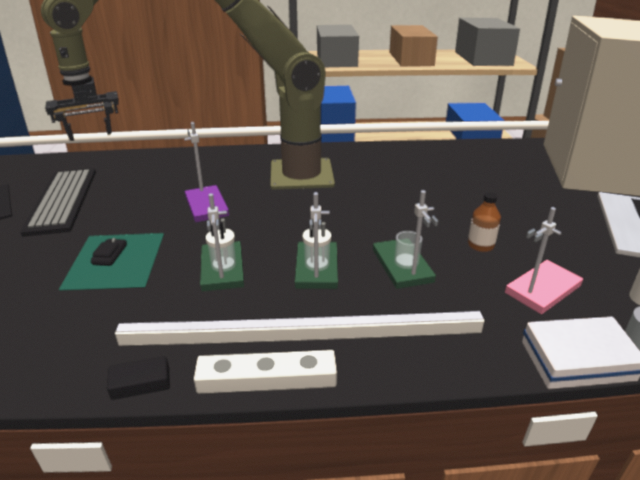

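View pics/side0.png

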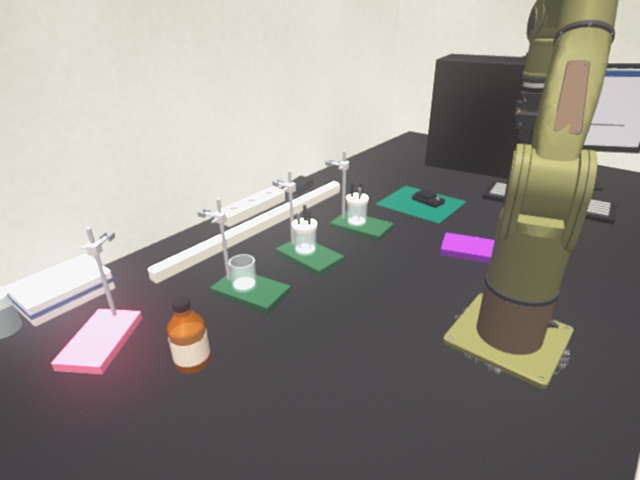

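Candidates (scene pixels): green stand with open cell at (405,262). The green stands at (317,262) and (222,262) hold closed cells with white heads. The pink look-alike is at (545,285) and the purple one at (206,203). I choose (405,262), which is (250,288) in the side view, and will check it in a close crop.

```bash
python3 - <<'E'
import cv2,numpy as np
a=cv2.imread("pics/scene0.png")[180:350,350:500];b=cv2.imread("pics/side0.png")[185:335,145:345]
a=cv2.resize(a,None,fx=3.5,fy=3.5,interpolation=2)[:595];cv2.imwrite("pics/ca.png",a)
b=cv2.resize(b,None,fx=4,fy=4,interpolation=2);cv2.imwrite("pics/cb.png",b)
E
```

```text
(no output)
```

View pics/ca.png

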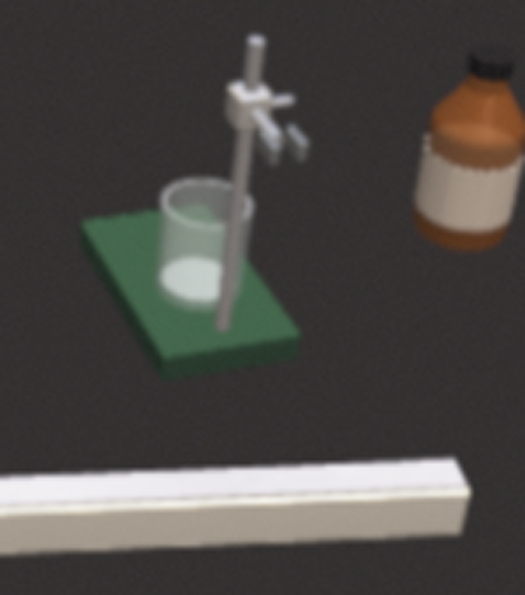

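View pics/cb.png

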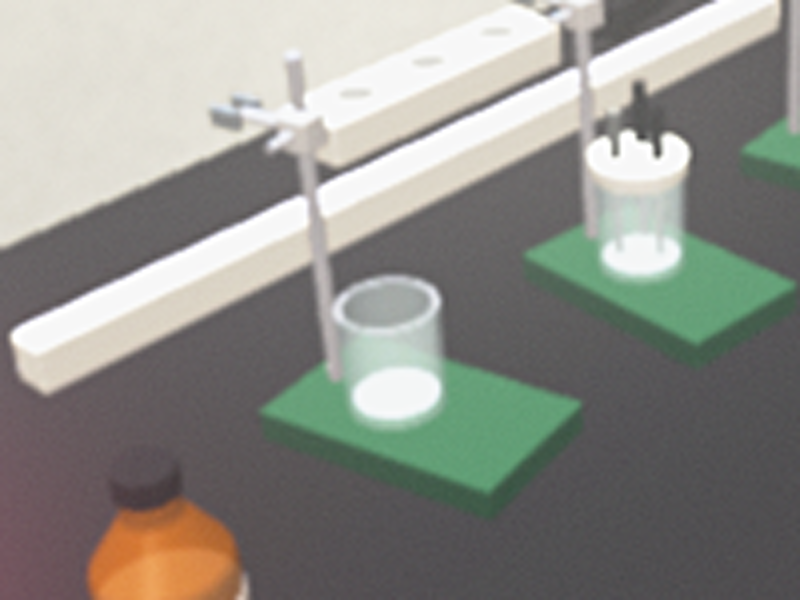

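The crop confirms the choice: the stand at ca (222,330) has an open glass with no head. Now I'll triangulate its corners, rod and cell, and the trunking and neighbours.

```bash
cat > h.py <<'E'
import numpy as np,cv2
from plant import r
def K(c): return np.array([[c['fx'],0,c['cx']],[0,c['fy'],c['cy']],[0,0,1]]),np.array([c['k1'],0,0,0.])
def ray(c,p):
    n=cv2.undistortPoints(np.array([[p]],float),*K(c))[0,0]
    return -c['R'].T@c['t'],c['R'].T@np.r_[n,1]
def onz(c,p,z):
    o,d=ray(c,p);return o+d*(z-o[2])/d[2]
def tri(*cp):
    A=0;b=0
    for c,p in cp:
        o,d=ray(c,p);d=d/np.linalg.norm(d);P=np.eye(3)-np.outer(d,d);A=A+P;b=b+P@o
    return np.linalg.solve(A,b)
E
python3 - <<'E'
from h import *
np.set_printoptions(precision=4,suppress=True)
S=r.camera_info("scene");D=r.camera_info("side")
a=lambda x,y:(350+x/3.5-.4,180+y/3.5-.4); b=lambda x,y:(145+x/4-.4,185+y/4-.4)
for n,p,q in[("near-y",(82,223),(582,405)),("far+y",(298,336),(262,410)),("rodbase",(222,330),(335,378)),("rodtop",(256,38),(293,55)),("cellrim",(207,198),(388,306)),("cellbot",(197,282),(396,398)),("trunk near top +y end",(457,459),(45,357))]:
    print(n,tri((S,a(*p)),(D,b(*q))),onz(S,a(*p),.022)[:2],onz(D,b(*q),.022)[:2])
print("near+y",onz(D,b(490,492),.022)); print("far-y",onz(S,a(165,358),.022))
print("trunk neartop",onz(S,(119,325),.037),onz(S,a(457,459),.037),onz(S,(300,318.5),.037))
print("trunk nearbot side",onz(D,b(45,393),0),onz(D,b(310,264),0),onz(D,b(778,32),0))
print("mid stand side",[onz(D,b(*p),.022)[:2] for p in((525,257),(695,345),(795,285))])
print("mid stand scene",[onz(S,p,.022)[:2] for p in((338,276),(296,276),(299,244),(337,244))])
print("bottle",tri((S,(490,198)),(D,(181,304))),onz(S,(484,243),0))
E
```

```text
near-y [0.4682 0.1693 0.022 ] [0.4688 0.1697] [0.4682 0.1686]
far+y [0.6178 0.2935 0.0222] [0.618  0.2941] [0.6179 0.2927]
rodbase [0.6084 0.2435 0.0229] [0.6074 0.244 ] [0.6095 0.2424]
rodtop [0.6051 0.244  0.2433] [0.184  0.3708] [ 1.0248 -0.0654]
cellrim [0.5539 0.2387 0.0946] [0.4415 0.2699] [0.6474 0.1643]
cellbot [0.5574 0.2375 0.0269] [0.5501 0.2389] [0.5631 0.2337]
trunk near top +y end [0.7605 0.3518 0.0322] [0.7506 0.3606] [0.7742 0.3412]
near+y [0.4514 0.2638 0.022 ]
far-y [0.6352 0.1992 0.022 ]
trunk neartop [ 0.7596 -0.4057  0.037 ] [0.7674 0.3522 0.037 ] [ 0.7626 -0.0303  0.037 ]
trunk nearbot side [0.7701 0.3486 0.    ] [0.7631 0.1376 0.    ] [ 0.751  -0.4046  0.    ]
mid stand side [array([0.6205, 0.0614]), array([0.4562, 0.0748]), array([ 0.4498, -0.024 ])]
mid stand scene [array([0.6024, 0.0651]), array([ 0.5953, -0.0339]), array([ 0.4581, -0.022 ]), array([0.4652, 0.0762])]
bottle [0.4667 0.4614 0.1436] [0.4561 0.4757 0.    ]
```

```bash
cat >> h.py <<'E'
from scipy.spatial.transform import Rotation as Ro
def rel(x,y,z,yaw):
    """world TCP target, tool x at yaw (deg), tool down -> mm, deg in present tool axes"""
    s=r.get_state();A=Ro.from_quat(s['eef_rot']);B=Ro.from_euler('z',yaw,degrees=True)*Ro.from_quat([1,0,0,0])
    return np.round(np.r_[A.inv().apply(np.array([x,y,z])-s['tool_pos'])*1e3,(A.inv()*B).as_rotvec(degrees=True)],1)
E
python3 - <<'E'
from h import *
S=r.camera_info("scene");D=r.camera_info("side")
print("purple",onz(S,(206,203),.022),"rod",onz(S,(201,188),.022))
for t in[(.205,-.59,.36,19),(.44,-.2,.36,14),(.40,.205,.36,10.2),(.40,.205,.15,10.2)]: print(t,rel(*t).tolist())
E
```

```text
purple [ 0.21578483 -0.29068147  0.022     ] rod [ 0.11520256 -0.3184655   0.022     ]
(0.205, -0.59, 0.36, 19) [-0.2, -0.0, -122.0, -0.1, 0.0, 0.2]
(0.44, -0.2, 0.36, 14) [349.9, -291.1, -121.6, -0.1, 0.0, 5.2]
(0.4, 0.205, 0.36, 10.2) [445.2, -686.8, -120.9, -0.1, 0.0, 9.0]
(0.4, 0.205, 0.15, 10.2) [445.2, -686.4, 89.1, -0.1, 0.0, 9.0]
```

Emit:
move_arm(
  targets=[
    [[0.55,0,0,-60,0,0,0],[0.55,0,0,-120,0,0,0],[0.55,50,-40,-120,0,0,0],[0.55,95,-80,-120,0,0,0],[0.55,142,-118,-120,0,0,2],[0.55,188,-156,-120,0,0,3],[0.55,234,-194,-120,0,0,4],[0.55,280,-232,-120,0,0,5],[0.55,315,-262,-120,0,0,5],[0.55,350,-290,-120,0,0,5]],
  ],
)

```text
clock: 1.35
tool_pos: [0.441, -0.1997, 0.3586]
eef_rot: [0.992, 0.124, -0.0, -0.0]
contact_force: [0.1, -0.6, -0.0]
opening: 0.551
finger_force: 0.0
```

```bash
python3 - <<'E'
from h import *
print(r.get_state()['tool_pos'])
for t in[(.40,.205,.36,10.2),(.40,.205,.15,10.2)]: print(t,rel(*t).tolist())
E
```

```text
[ 0.44104214 -0.1997052   0.35855477]
(0.4, 0.205, 0.36, 10.2) [59.6, -402.4, -1.4, -0.0, 0.0, 4.0]
(0.4, 0.205, 0.15, 10.2) [59.7, -402.4, 208.6, -0.0, 0.0, 4.0]
```

Emit:
move_arm(
  targets=[
    [[0.55,9,-60,0,0,0,0],[0.55,18,-120,0,0,0,1],[0.55,27,-180,0,0,0,2],[0.55,36,-240,0,0,0,3],[0.55,45,-300,0,0,0,4],[0.55,53,-358,0,0,0,4],[0.55,60,-402,0,0,0,4],[0.55,60,-402,55,0,0,4],[0.55,60,-402,110,0,0,4],[0.55,60,-402,140,0,0,4]],
  ],
)

```text
clock: 2.6
tool_pos: [0.3989, 0.2022, 0.2163]
eef_rot: [0.996, 0.089, -0.002, 0.001]
contact_force: [-0.8, 0.7, 0.5]
opening: 0.548
finger_force: 0.0
```

```bash
python3 - <<'E'
from h import *
im=r.snapshot("wrist");cv2.imwrite("pics/w1.png",im[:,:,::-1]);c=r.camera_info("wrist")
s=r.get_state();print(s['tool_pos'],s['eef_rot'],-c['R'].T@c['t'],c['R'][2])
def pr(X):
    p,_=cv2.projectPoints(np.array([X],float),cv2.Rodrigues(c['R'])[0],c['t'],*K(c));return p[0,0].round(1)
for X in[(.468,.169,.022),(.451,.264,.022),(.635,.199,.022),(.618,.2935,.022)]:print(pr(X))
print(rel(.41,.212,.012,10.2))
E
```

```text
[0.39766629 0.20142343 0.21405896] [ 0.99601449  0.08908592 -0.00394423  0.00181287] [0.47032994 0.21517276 0.35873472] [-0.28339942 -0.05306628 -0.95753263]
[362.3 144.9]
[258.1 144.8]
[368.3 -63.1]
[252.1 -63.1]
[ 1.570e+01 -8.800e+00  2.019e+02  2.000e-01  5.000e-01  0.000e+00]
```

View pics/w1.png

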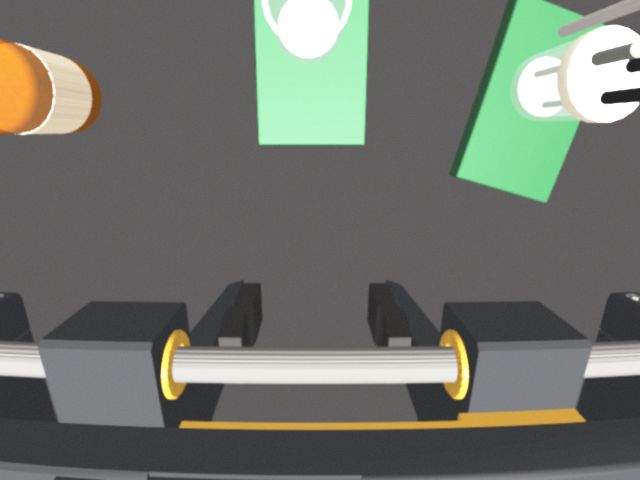

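The wrist view shows the open cell's stand with its near edge at (258,144)–(365,144), which matches the prediction. The middle stand is clear at (460,180), and the bottle is clear at (40,95).

```bash
python3 - <<'E'
from h import *
import math
print(rel(.4105,.2077,.011,10.2))
# push plan from there in that tool frame: centre arc, pusher pose = c - 0.094u
A=Ro.from_euler('z',10.2,degrees=True)*Ro.from_quat([1,0,0,0]);p0=np.array([.4105,.2077,0])
c=np.array([.543,.2315,0]);y0,y1=10.2,-.9;L=.139;N=10
for i in range(N+1):
    y=y0+(y1-y0)*i/N
    u=np.array([math.cos(math.radians(y)),math.sin(math.radians(y)),0])
    p=c-.094*u;print(i,c[:2].round(3),(A.inv().apply(p-p0)*1e3).round(1)[:2],round(y0-y,1))
    ym=math.radians(y+(y1-y0)/N/2);c=c+L/N*np.array([math.cos(ym),math.sin(ym),0])
E
```

```text
[ 1.540e+01 -4.500e+00  2.029e+02  2.000e-01  5.000e-01  0.000e+00]
0 [0.543 0.232] [40.6  0. ] 0.0
1 [0.557 0.234] [54.5 -1.6] 1.1
2 [0.57  0.236] [68.5 -3.1] 2.2
3 [0.584 0.238] [82.5 -4.2] 3.3
4 [0.598 0.239] [96.4 -5.1] 4.4
5 [0.612 0.24 ] [110.5  -5.7] 5.5
6 [0.626 0.241] [124.5  -6. ] 6.7
7 [0.64  0.242] [138.5  -6.1] 7.8
8 [0.654 0.243] [152.5  -5.9] 8.9
9 [0.667 0.243] [166.5  -5.4] 10.0
10 [0.681 0.243] [180.5  -4.6] 11.1
```

Emit:
move_arm(
  targets=[
    [[0.55,8,-2,40,0,0,0],[0.55,15,-4,80,0,0,0],[0.55,15,-4,120,0,0,0],[0.55,15,-4,150,0,0,0],[0.55,15,-4,175,0,0,0],[0.55,15,-4,190,0,0,0],[0.55,15,-4,196,0,0,0],[0.55,15,-4,196,0,0,0],[0.55,15,-4,196,0,0,0]],
  ],
)

```text
clock: 3.78
tool_pos: [0.4149, 0.2098, 0.0234]
eef_rot: [0.996, 0.089, 0.001, -0.0]
contact_force: [-0.9, -0.2, 0.1]
opening: 0.55
finger_force: 0.0
```

```bash
python3 - <<'E'
from h import *
print(r.get_state()['contact_force'],rel(.4105,.2077,.011,10.2))
E
```

```text
[-0.94350249 -0.249763    0.13931877] [-4.7  1.3 12.4 -0.  -0.1 -0. ]
```

Emit:
move_arm(
  targets=[
    [[0.55,0,1,6,0,0,0],[0.55,0,1,12,0,0,0],[0.55,8,1,12,0,0,0],[0.55,16,1,12,0,0,0],[0.55,23,1,12,0,0,0],[0.55,28,1,12,0,0,0],[0.55,32,1,12,0,0,0],[0.55,36,1,12,0,0,0],[0.55,40,1,12,0,0,0],[0.55,44,0,12,0,0,0.3]],
  ],
)

```text
clock: 5.03
tool_pos: [0.454, 0.2159, 0.0105]
eef_rot: [0.996, 0.087, -0.003, 0.002]
contact_force: [-7.1, -1.3, 6.3]
opening: 0.548
finger_force: 3.7
```

```bash
python3 - <<'E'
from h import *
s=r.get_state();print(s['contact_force'],s['moment'],rel(.4105,.2077,.011,10.2))
E
```

```text
[-7.10075421 -1.32654545  6.31564962] [-0.28507954  1.38823191  0.00553444] [-44.3   0.6  -0.2   0.2   0.4  -0.2]
```

Emit:
move_arm(
  targets=[
    [[0.55,5,-0.5,0,0,0,0.3],[0.55,10,-1,0,0,0,0.7],[0.55,16,-2,0,0,0,1.2],[0.55,22,-2.5,0,0,0,1.7],[0.55,28,-3,0,0,0,2.2],[0.55,34,-3.5,0,0,0,2.7],[0.55,40,-4,0,0,0,3.2],[0.55,46,-4.5,0,0,0,3.7],[0.55,51,-5,0,0,0,4.1],[0.55,55,-5,0,0,0,4.4]],
  ],
)

```text
clock: 6.28
tool_pos: [0.5073, 0.231, 0.0104]
eef_rot: [0.999, 0.048, -0.003, 0.001]
contact_force: [-6.7, -0.8, 5.1]
opening: 0.551
finger_force: 3.6
```

```bash
python3 - <<'E'
from h import *
s=r.get_state();print(s['contact_force'],s['moment'],rel(.4105,.2077,.011,10.2))
im=r.snapshot("scene");cv2.imwrite("pics/s2.png",cv2.resize(im[180:350,330:520,::-1],None,fx=3.5,fy=3.5,interpolation=2))
E
```

```text
[-6.66355464 -0.83387319  5.05434872] [-0.08557898  1.40869661  0.02405477] [-98.6  13.8   0.1   0.1   0.4  -4.6]
```

View pics/s2.png

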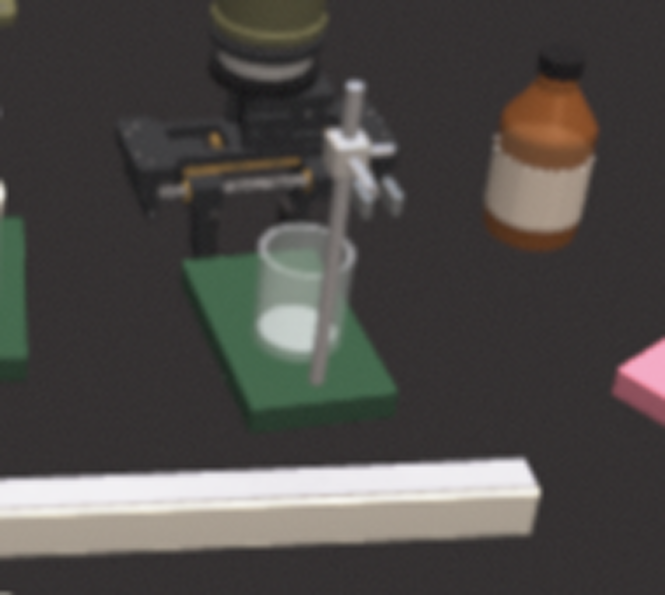

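Emit:
move_arm(
  targets=[
    [[0.55,6,-0.5,0,0,0,0.6],[0.55,12,-1,0,0,0,1.1],[0.55,18,-1.5,0,0,0,1.7],[0.55,24,-2,0,0,0,2.3],[0.55,30,-2.5,0,0,0,2.9],[0.55,36,-3,0,0,0,3.5],[0.55,42,-3.5,0,0,0,4.1],[0.55,48,-4,0,0,0,4.7],[0.55,54,-4.5,0,0,0,5.3],[0.55,59,-5,0,0,0,5.8]],
  ],
)

```text
clock: 7.58
tool_pos: [0.5656, 0.2423, 0.0103]
eef_rot: [1.0, -0.002, -0.003, 0.001]
contact_force: [-7.3, -0.7, 6.2]
opening: 0.549
finger_force: 3.6
```

```bash
python3 - <<'E'
from h import *
s=r.get_state();print(s['contact_force'],s['moment'],rel(.4105,.2077,.011,10.2))
im=r.snapshot("scene");cv2.imwrite("pics/s3.png",cv2.resize(im[200:350,350:500,::-1],None,fx=4,fy=4,interpolation=2))
E
```

```text
[-7.32196749 -0.66068668  6.15079269] [ 0.01843777  1.45682964 -0.01493211] [-1.549e+02  3.520e+01  4.000e-01  1.000e-01  4.000e-01 -1.050e+01]
```

View pics/s3.png

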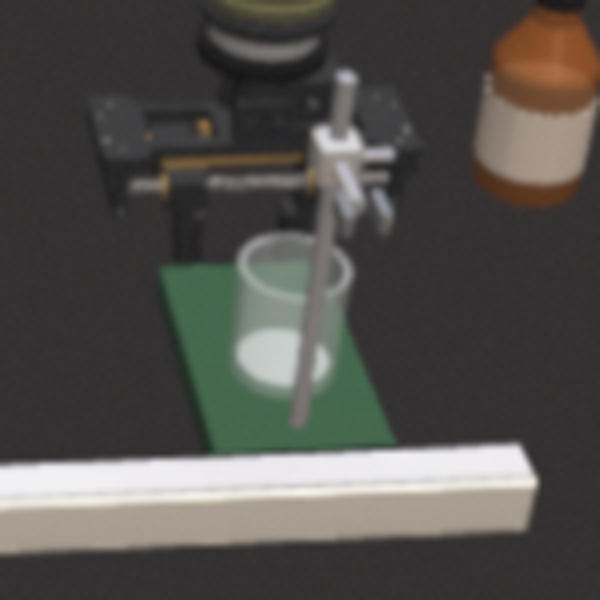

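The far edge, at (210,452)–(395,443), is close to parallel with the trunking and about 20 mm short. I'll close the gap in small steps and watch the force.

Emit:
move_arm(
  targets=[
    [[0.55,3,0,0,0,0,0.1],[0.55,6,0,0,0,0,0.3],[0.55,9,0,0,0,0,0.5],[0.55,12,0,0,0,0,0.7],[0.55,14,0,0,0,0,0.7],[0.55,16,0,0,0,0,0.7],[0.55,17,0,0,0,0,0.7]],
  ],
)

```text
clock: 8.5
tool_pos: [0.5829, 0.2425, 0.0103]
eef_rot: [1.0, -0.008, -0.003, 0.001]
contact_force: [-8.1, -0.5, 4.2]
opening: 0.549
finger_force: 3.4
```

Emit:
move_arm(
  targets=[
    [[0.55,1,0,0,0,0,0],[0.55,2,0,0,0,0,0],[0.55,3,0,0,0,0,0]],
  ],
)

```text
clock: 8.88
tool_pos: [0.5849, 0.2424, 0.0102]
eef_rot: [1.0, -0.008, -0.004, 0.001]
contact_force: [-9.9, -0.9, 5.9]
opening: 0.547
finger_force: 4.8
```

Emit:
move_arm(
  targets=[
    [[0.55,1,0,0,0,0,0],[0.55,2,0,0,0,0,0]],
  ],
)

```text
clock: 9.12
tool_pos: [0.5849, 0.2424, 0.0102]
eef_rot: [1.0, -0.008, -0.006, 0.001]
contact_force: [-12.8, 0.4, 10.6]
opening: 0.547
finger_force: 6.7
```

Emit:
move_arm(
  targets=[
    [[0.55,1,0,0,0,0,0],[0.55,2,0,0,0,0,0],[0.55,3,0,0,0,0,0],[0.55,3,0,0,0,0,0]],
  ],
)

```text
clock: 9.62
tool_pos: [0.5849, 0.2424, 0.0101]
eef_rot: [1.0, -0.008, -0.008, 0.002]
contact_force: [-18.2, 0.1, 13.4]
opening: 0.552
finger_force: 9.0
```

Emit:
move_arm(
  targets=[
    [[0.55,1,0,0,0,0,0],[0.55,2,0,0,0,0,0],[0.55,3,0,0,0,0,0],[0.55,3,0,0,0,0,0]],
  ],
)

```text
clock: 10.12
tool_pos: [0.5849, 0.2424, 0.0101]
eef_rot: [1.0, -0.007, -0.011, 0.003]
contact_force: [-23.3, -0.2, 17.9]
opening: 0.55
finger_force: 11.9
```

```bash
python3 - <<'E'
from h import *
s=r.get_state();print(s['contact_force'],s['moment'],s['tool_pos'])
a=r.snapshot("scene")[260:340,370:500,::-1];b=r.snapshot("side")[230:300,130:260,::-1]
f=lambda i:cv2.resize(i,(780,290),interpolation=2)
cv2.imwrite("pics/s4.png",np.vstack([f(a),f(b)]))
E
```

```text
[-23.28013019  -0.17212405  17.92655671] [-0.32607268  4.73936116 -0.25986998] [0.58493359 0.24240729 0.01007754]
```

View pics/s4.png

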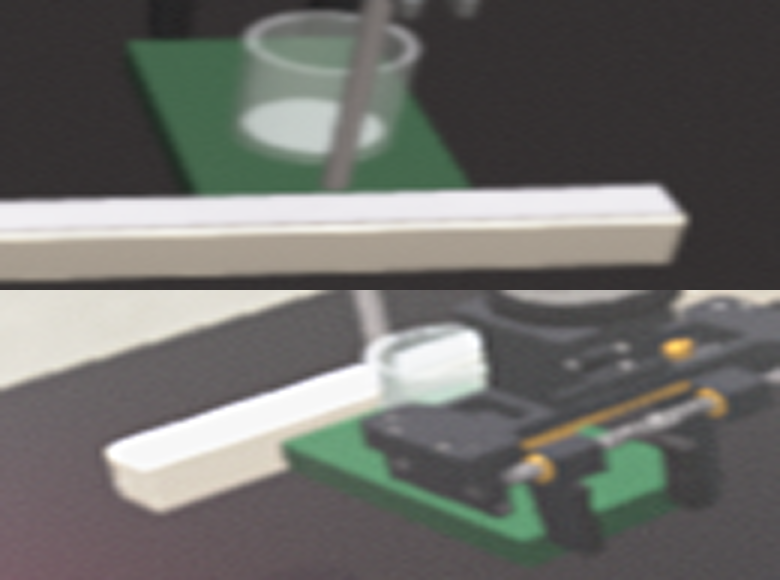

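The side view shows the far +y corner (285,450) flush against the trunking, and the cell is upright. I'll back straight off, then lift.

Emit:
move_arm(
  targets=[
    [[0.55,-3,0,0,0,0,0],[0.55,-6,0,0,0,0,0],[0.55,-10,0,0,0,0,0],[0.55,-20,0,0,0,0,0],[0.55,-45,0,0,0,0,0],[0.55,-90,0,0,0,0,0],[0.55,-130,0,-20,0,0,0],[0.55,-150,0,-80,0,0,0],[0.55,-150,0,-130,0,0,0],[0.55,-150,0,-160,0,0,0]],
  ],
)

```text
clock: 11.48
tool_pos: [0.4481, 0.2453, 0.1735]
eef_rot: [1.0, -0.009, 0.002, -0.001]
contact_force: [0.4, -0.4, 0.3]
opening: 0.549
finger_force: 0.0
```

```bash
python3 - <<'E'
from h import *
a=r.snapshot("scene")[240:340,360:500,::-1];b=r.snapshot("side")[215:295,130:290,::-1]
f=lambda i,h:cv2.resize(i,None,fx=h,fy=h,interpolation=2)
a=f(a,3.6);b=f(b,3);m=np.zeros((600,504,3),np.uint8);m[:360]=a;m[360:,:480]=b
cv2.imwrite("pics/s5.png",m)
E
```

```text
(no output)
```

View pics/s5.png

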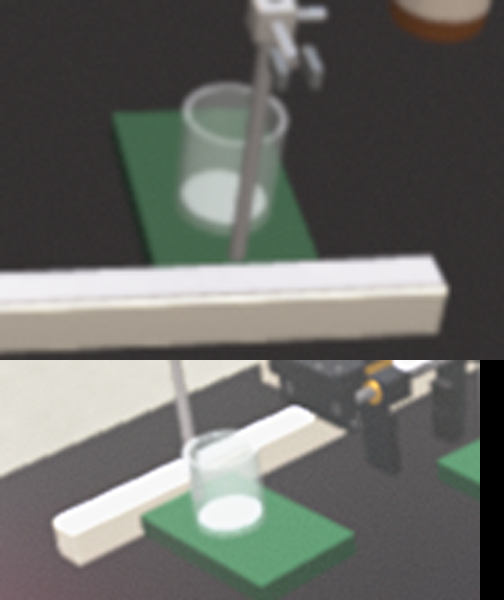

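```bash
python3 - <<'E'
from h import *
S=r.camera_info("scene");D=r.camera_info("side")
a=lambda x,y:(360+x/3.6-.4,240+y/3.6-.4); b=lambda x,y:(130+x/3-.4,215+(y-360)/3-.4)
F=onz(D,b(145,519),.022);N=onz(D,b(262,586),.022);M=onz(D,b(352,535),.022)
print(F,N,M,"yaw",np.arctan2((F-N)[1],(F-N)[0]),np.arctan2(-(N-M)[0],(N-M)[1]))
print(onz(S,a(113,112),.022),"cell",onz(S,a(222,197),.026),onz(D,b(230,513),.026),"rod",onz(S,a(238,256),.022))
print("trunk nearbot",onz(D,b(82,565),0),onz(D,b(345,430),0))
E
```

```text
[0.75466748 0.28860358 0.022     ] [0.59549401 0.29004145 0.022     ] [0.59362047 0.19462442 0.022     ] yaw -0.009033077696192115 -0.01963282195633045
[0.59082374 0.19393714 0.022     ] cell [0.68959434 0.24392206 0.026     ] [0.69845384 0.24037938 0.026     ] rod [0.74084781 0.24198025 0.022     ]
trunk nearbot [0.76759475 0.34712837 0.        ] [0.768316   0.04625039 0.        ]
```

```bash
python3 -c "
from plant import r
print(r.finish_job())"
```

```text
the job is handed in; nothing more can be done
None
```

I slid the stand with the open cell back until it stopped firmly against the trunking. The final pictures show it squared to within about 0.01 rad and its cell upright near its spot. I then backed the arm clear and handed the job in; no verdict came back.

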